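# Clip a circuit board to the inspection stage and release it

## Task

Swing the spring clip on the inspection stage round its pivot screw onto the edge of the board carrier (the edge away from the fence), and press it until the carrier is fully home against the fence and you feel about 8 N of steady resistance for a moment (never more than 15 N). Leave the clip holding the board by itself, not touched, for two seconds while the picture is taken, then swing it well clear again, at least 40 degrees, without pulling the carrier off the fence. Do not touch the board or its carrier yourself, and leave the other things on the bench alone.

Things in the scene. Friction and masses are not known exactly. Their poses are not given: they have to be found in the camera images.
- stage: Aluminium inspection stage fixed to the bench; plate 215 x 215 mm, top 20 mm above the bench. Origin on the bench, z up; plate spans x -115..100, y -137.5..77.5 mm. On it a steel fence bar (110 mm along x, 9 mm high) with its face at y = +30 mm, and two guides 4 mm high at x = +-50 mm, between which the board carrier slides in y. Home: its edge flush along the fence.
- board: Board carrier: loose grey plate 90 (x) x 40 (y) x 6 mm, 60 to 100 g, with a small green circuit board on top; origin under its centre. It lies on the stage, axes nearly the stage's (up to 0.04 rad askew), 4 to 11 mm short of the fence. Home is at y = +10 mm in the stage's frame, square to the fence.
- pivot_screw (a point): The clip's pivot screw, at (-80, -18, 20) mm in the stage's frame: on its axis, at the plate's top; axes as the stage's. Its head reaches 25 mm above this point.
- clip_swing (a joint): Swing of the clip about the vertical pivot screw, rad. 0: blade along the stage's +x, nose fully on the edge of a carrier that is home. Grows as the clip swings clear (clockwise from above), up to 1.5. Lightly stiff (0.04 N m friction); it stays where it is left.
- clip: Polished steel clip. Origin on the pivot axis at the plate's top; x along the blade to the nose, z up, y towards the fence once on the board. Blade 12 mm wide, 9 to 12 mm above the plate. Swung in, its lip rides up by itself onto the carrier (the whole clip rises 2 mm on a light spring), its shoulder meets the edge and pushes the carrier along (all under 4 N at the pin) to the fence: a hard stop.
- clip_nose (a point): Point on the clip at (80, 8, 4) mm in its frame; axes as the clip's. Here the nose block (16 mm wide in x) has its shoulder, facing +y, and over it a lip reaching 17 mm further in +y, underside 4 mm above the plate, turned up at 20 degrees as a ramp. The clip's force on the carrier is about equal to the push on the pin; it must pass 4 N to set the carrier home, and never 15 N.
- pin_slot (a point): Middle of the slot across the blade, at (72, 0, 12) mm in the clip's frame; axes as the clip's. In it stands the pin that moves the clip: smooth upright round steel, 10 mm diameter, 40 mm tall. It is fixed up to 4 mm either side of this point along y, not told where: feel for it. Push it with a finger from either side, tips 4 mm or more above this point. A firm grip hinders the clip's rising.
- screwdriver: Bystander: a screwdriver 150 mm long, lying beside the stage.
- flux_jar: Bystander: a small closed amber jar, 44 mm diameter, 45 mm high, origin under its centre.
- phone: Bystander: a black telephone 145 x 70 x 8 mm lying flat, origin under its centre.
- screw_tray: Bystander: an open divided tray 90 x 70 x 18 mm, origin under its centre.
Things that resemble listed ones, but are neither listed nor needed, are in the scene too. There is more than one size of the board; the job needs the middle-sized.

How it is judged:
On the way, in this order (a step that is already met when the one before it is completed fails the run):
1. the clip is swung onto the carrier's edge and pressed with more than 4 N, the carrier home against the fence (within 1.5 mm) (value of joint clip_swing below 0.04 rad and contact force between clip and board above 4 N and y of board in the frame of stage above 0.0085 m), for 0.2 s.
2. the clip holds the carrier by itself, untouched, for 1.5 s (value of joint clip_swing below 0.05 rad and contact force between clip and board above 0.2 N and contact force between the fingers and clip below 0.05 N and y of board in the frame of stage above 0.0085 m), for 1.5 s.
At the end, for the whole second after the job is handed in: The clip stands swung clear (swing angle above 0.6 rad), and the carrier lies flat and at rest on the stage, its edge within 2 mm of the fence and parallel to it within 0.04 rad (value of joint clip_swing above 0.6 rad and y of board in the frame of stage above 0.008 m and z of board in the frame of stage below 0.023 m and angle between the x axis of board and the x axis of stage, either way round below 0.04 rad and linear speed of board below 0.01 m/s); the robot touches nothing.
It fails at once if the clip bears on the carrier with more than 15 N (contact force between clip and board above 15 N).
It fails at once if the robot touches the board or its carrier (contact force between any of the fingers, the arm and board above 0.5 N).
It fails at once if another thing on the bench is moved by more than 15 mm (distance of any of screwdriver, flux_jar, phone, screw_tray from where it was at the start of the episode above 0.015 m).
It also fails if it takes over 61 s, if anything falls off the work surface, if the arm or the gripper's body presses on something with over 40 N, if the wrist force passes 120 N, or if a joint passes its speed limit or range.

## Robot

A 7-joint arm with a two-finger parallel gripper is mounted at the origin on the work surface. World frame = base frame: x ahead of the robot, y to its left, z up, the work surface at z = 0. Lengths are in m, angles in rad, forces in N, time in s.
With the tool pointing down it reaches from about 0.425 to 0.925 m from the base axis. Payload 6.8 kg.
Tool frame: the origin (TCP) lies at the very end of the fingers, on their centre line; the grasp point (between the pads) lies 19 mm behind it; y points along the fingers, z is the direction in which the jaws open and shut, and the axes are right-handed (so a half turn about y gives the same grasp; the last joint's range is limited). The gripper opens to 85 mm and grips with 20 to 120 N. Pads are 22 mm wide; open, the fingers measure 114 mm over their backs; the gripper's body (76 mm by 85 mm) begins 54 mm behind the grasp point. The pads swing forward as they close: fully open they stand 13 mm farther back than shut.
Start: joints at [-1.315, 0.477, 0.022, 1.555, -0.011, 1.109, -0.083], TCP at [0.24, 0.631, 0.231] pointing down, gripper open.
Joint ranges: [-2.96, 2.96], [-0.34, 2.1], [-1.41, 1.46], [0.24, 2.44], [-1.37, 4.51], [0.17, 1.92], [-2.96, 2.96]. Speed limits (rad/s): [2.39, 2.39, 3.14, 3.14, 3.14, 3.14, 3.14].

## Interface

Orientations are given as a unit quaternion [w, x, y, z].
In Python, from station import * gives the robot as it stands.
- The arm moves only by the shell command python3 -m jog 'ROWS' [OPENING] [FORCE]. ROWS is JSON, a list of rows, each a list of 2 entries, a list of its own where there are three numbers: the shift along the tool's x, y, z in mm, then the turn about the tool's y in rad. A call has 1 to 20 rows; each row is the pose to reach, as a shift and turn from the pose commanded when the call began, along the tool's axes at that moment; what a row does not reach only later rows make up. A row lasts 1/12 s, in which the tool goes at most 41.7 mm and 7.16 degrees, less where a joint would pass 70% of its speed; a pose out of reach is approached as far as the arm can. A call with a gripper value outside its range is refused whole. OPENING is the finger opening in mm, from 0 to 85.4, set as the call begins (- or left out, the last holds). The fingers move at their own pace and stop on an object; FORCE is the grip in N (left out, the last holds). Time passes only in rows, so rows that repeat a pose let the fingers close. It gives the time, the measured TCP pose, the force and the opening at its end, in the units of the state.
- get_obs(): the state, without advancing time (a new reading comes with each control period).
- read_camera(name): name is "side" or "top" or "wrist"; returns a dict with "img" (384x512x3 uint8, red, green, blue), "depth" (384x512 float32, m along the optical axis (not along the pixel's ray), 0 where there is no reading), "fx", "fy", "cx", "cy" (pixels), "rvec" (rotation vector, rad) and "tvec" (3), from world to camera coordinates, as OpenCV has them. Camera axes: x right, y down, z forward; pixel columns grow to the right and rows downward; lengths in m; the calibration is good to about 2 mm. A picture is of the moment at which its call begins.
- hand_in(): hands the job in, once; it reports no verdict.
The state is a dict: "t": time; "q": joint angles; "joint_vel": joint speeds; "joint_torque": joint torques, N m; "eef_pos": TCP position; "tool_rot": TCP orientation; "contact_force": force on the tool from outside, world axes, zero at the start; "torque": the same for the moment, N m; "gripper_width": opening from 0.0 (shut) to 1.0 (fully open).
Only numpy, scipy, OpenCV 4.12 (cv2) and the standard library are available. Lean on these libraries where they do the work, as an engineer would, in place of code of your own. Each camera call takes 0.05 s, during which the arm holds its last target.

## Working session

There is one attempt and no reset: what is moved stays moved. The work goes in short steps, Python scripts to look and compute and a shell command to move; the robot and the scene stay as the last step left them, time stands still between calls to the robot, and variables do not carry over. Pictures are saved under pics/ and viewed, and the job is handed in when it is done.

```bash
mkdir -p pics; ls
python3 - <<'E'
from station import *
import cv2
o=get_obs();print({k:(v if not hasattr(v,'round') else v.round(4)) for k,v in o.items()})
for n in ["top","side","wrist"]:
    c=read_camera(n);cv2.imwrite(f"pics/{n}0.png",cv2.cvtColor(c["img"],cv2.COLOR_RGB2BGR));print(n,c["fx"],c["cx"],c["cy"],c["rvec"],c["tvec"])
E
```

```text
pics
{'t': 0.0, 'q': array([-1.3151,  0.4778,  0.0223,  1.5565, -0.0115,  1.1093, -0.0831]), 'joint_vel': array([-0.0014, -0.0009,  0.0004, -0.0002, -0.0003,  0.0009, -0.0008]), 'joint_torque': array([ 2.00000e-04, -5.96424e+01,  1.60740e+00, -2.81205e+01,
        1.23000e-02,  9.10000e-03,  0.00000e+00]), 'eef_pos': array([0.24  , 0.6303, 0.2303]), 'tool_rot': array([-0.6948,  0.6961, -0.128 ,  0.1278]), 'contact_force': array([-1.0641,  0.1978,  0.2723]), 'torque': array([-0.0691,  0.0536,  0.0454]), 'gripper_width': 0.9924995023818315}
top 411.84384165738 258.4842856696205 191.27690298396823 [ 2.17174961 -2.12576153  0.18989703] [0.0161781  0.52775709 0.91523281]
side 426.69946081156894 254.7887467843802 184.01422456454145 [ 2.07899634 -0.29525563  0.14547874] [-0.50473636  0.16006243  0.8679151 ]
wrist 295.3300521750678 256.944336235003 191.31209076389607 [-2.38541756 -1.64269184 -0.2353669 ] [-0.67524868 -0.03651928  0.37944597]
```

View pics/top0.png

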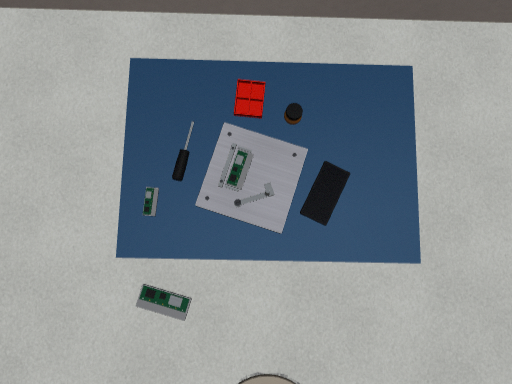

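View pics/side0.png

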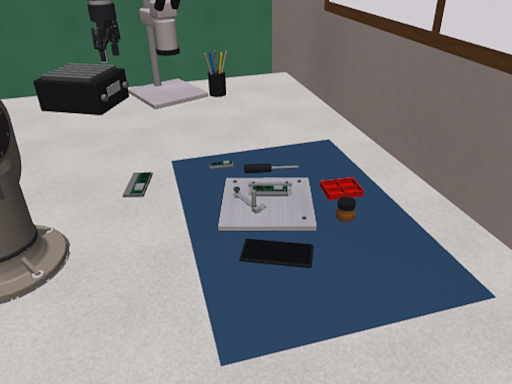

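View pics/wrist0.png

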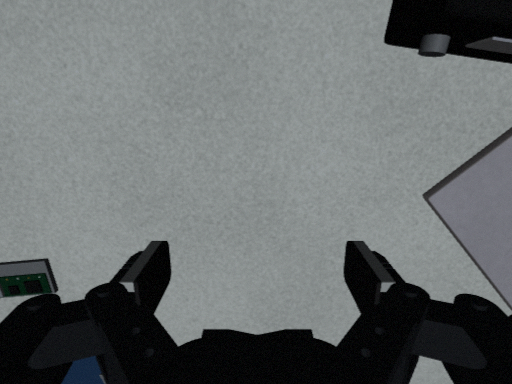

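The top view shows the stage at about (252,178), the clip pivot near (238,203), and its nose near (268,190). The jar, tray, phone and screwdriver sit around it. Next I'll enlarge that area and measure it.

```bash
cat > h.py <<'E'
from station import *
import cv2, numpy as np
def cam(n):
    c=read_camera(n);c["R"]=cv2.Rodrigues(np.array(c["rvec"],float))[0];c["t"]=np.array(c["tvec"],float);return c
def ray(c,u,v,z):
    d=c["R"].T@np.array([(u-c["cx"])/c["fx"],(v-c["cy"])/c["fy"],1]);o=-c["R"].T@c["t"]
    return o+d*(z-o[2])/d[2]
def proj(c,p):
    q=c["R"]@np.array(p,float)+c["t"];return np.array([c["fx"]*q[0]/q[2]+c["cx"],c["fy"]*q[1]/q[2]+c["cy"]])
def crop(c,name,x0,y0,x1,y1,s):
    cv2.imwrite("pics/"+name,cv2.resize(cv2.cvtColor(c["img"],cv2.COLOR_RGB2BGR)[y0:y1,x0:x1],None,fx=s,fy=s,interpolation=cv2.INTER_CUBIC))
E
python3 - <<'E'
from h import *
c=cam("top");crop(c,"topc.png",190,115,315,240,4.8)
s=cam("side");crop(s,"sidec.png",210,165,330,240,6)
g=cv2.cvtColor(c["img"],cv2.COLOR_RGB2HSV)
m=((g[...,1]<60)&(g[...,2]>110)).astype(np.uint8)
m[:65]=0;m[258:]=0;m[:,:135]=0;m[:,410:]=0
m=cv2.morphologyEx(m,cv2.MORPH_CLOSE,np.ones((9,9)))
cs,_=cv2.findContours(m,0,2);k=max(cs,key=cv2.contourArea)
r=cv2.minAreaRect(k);b=cv2.boxPoints(r);print(r)
for p in b: print(p,ray(c,*p,0.02).round(4))
E
```

```text
((251.5985565185547, 177.0514373779297), (90.84542846679688, 88.5240249633789), 18.103763580322266)
[194.67056 205.00766] [0.4945 0.1767 0.02  ]
[222.1784   120.866005] [0.7022 0.1189 0.02  ]
[308.52655 149.09521] [ 0.6367 -0.092   0.02  ]
[281.0187  233.23688] [ 0.4325 -0.0276  0.02  ]
```

View pics/topc.png

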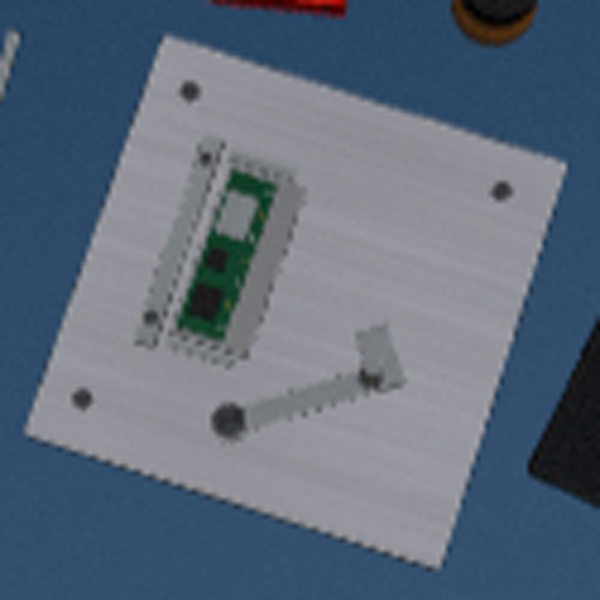

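View pics/sidec.png

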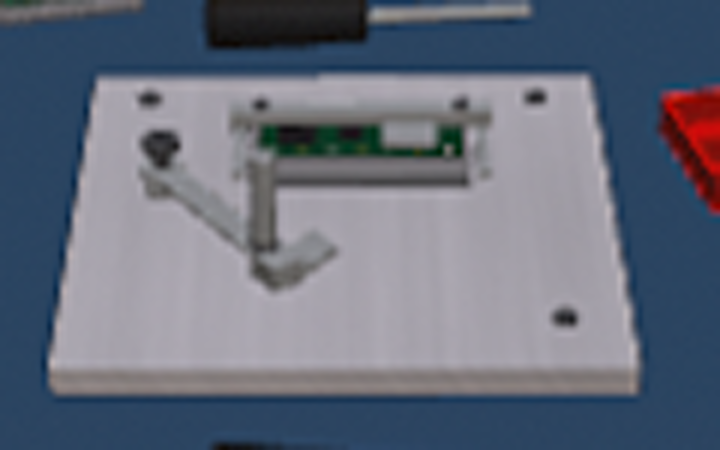

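The stage's +x points up and slightly right in the top view, its +y points left towards the fence, and the clip is swung about 60° clear. I'll fit the stage pose from its corners and check it against the pivot head and the pin.

```bash
cat >> h.py <<'E'
def fit(P,W):
    P=np.array(P,float);W=np.array(W,float);a=P-P.mean(0);b=W-W.mean(0)
    th=np.arctan2((a[:,0]*b[:,1]-a[:,1]*b[:,0]).sum(),(a*b).sum())
    R=np.array([[np.cos(th),-np.sin(th)],[np.sin(th),np.cos(th)]]);t=W.mean(0)-R@P.mean(0)
    return th,R,t,W-(P@R.T+t)
E
python3 - <<'E'
from h import *
c=cam("top");s=cam("side")
print("camera centers",(-c["R"].T@c["t"]).round(3),(-s["R"].T@s["t"]).round(3))
P=[(.1,.0775),(.1,-.1375),(-.115,-.1375),(-.115,.0775)]
px=np.array([(167,37),(567,163),(440,568),(27,433)])/4.8+[190,115]-.4
W=[ray(c,*p,.02)[:2] for p in px]
th,R,t,r=fit(P,W);print("top",th,t,r.round(4).tolist())
# side corners: tl (98,75) tr(592,75) br(638,372) bl(50,372)
px=np.array([(98,75),(592,75),(638,372),(50,370)])/6+[210,165]-.4
P2=[(-.115,.0775),(.1,.0775),(.1,-.1375),(-.115,-.1375)]
W2=[ray(s,*p,.02)[:2] for p in px]
th2,R2,t2,r2=fit(P2,W2);print("side",th2,t2,r2.round(4).tolist())
def st(p): return R.T@(p[:2]-t)
q=lambda x,y:np.array((x,y))/4.8+[190,115]-.4
qs=lambda x,y:np.array((x,y))/6+[210,165]-.4
print("pivot head top", st(ray(c,*q(230,416),.045)), R2.T@(ray(s,*qs(161,142),.045)[:2]-t2))
print("pin top z=.072", st(ray(c,*q(370,377),.072)),st(ray(s,*qs(262,155),.072)))
print("carrier", [st(ray(c,*q(*p),.026)) for p in [(233,158),(303,188),(245,357),(172,345)]])
print("fence", [st(ray(c,*q(*p),.029)) for p in [(224,143),(158,348)]])
p=R@[-.08,-.018]+t; print("pivot world",p)
E
```

```text
camera centers [0.378 0.045 0.986] [ 0.316 -0.784  0.565]
top -0.293149173595896 [0.58206319 0.06920416] [[-0.0015, -0.0011], [-0.0, 0.0013], [0.001, 0.001], [0.0006, -0.0013]]
side -0.30084758220512503 [0.58269993 0.07023533] [[0.0004, 0.0025], [0.0005, 0.0018], [-0.0016, -0.002], [0.0007, -0.0024]]
pivot head top [-0.0781323  -0.01717997] [-0.08017337 -0.01948875]
pin top z=.072 [-0.04351017 -0.07546279] [-0.03786913 -0.07303438]
carrier [array([0.04787419, 0.02369036]), array([ 0.04418188, -0.01427924]), array([-0.04586288, -0.01364185]), array([-0.05134569,  0.02232035])]
fence [array([0.05303714, 0.03004041]), array([-0.05531785,  0.02802455])]
pivot world [0.50027467 0.07508954]
```

Both views agree on the stage to about 2 mm, and the pivot head lands where it should. Next I'll triangulate the pin top and work out the approach. The plan is to straddle the pin with the fingers about 45 mm apart.

```bash
cat >> h.py <<'E'
TH=-0.297;ST=np.array([.5824,.0697]);RS=np.array([[np.cos(TH),-np.sin(TH)],[np.sin(TH),np.cos(TH)]])
PIV=RS@[-.08,-.018]+ST
def s2w(x,y): return RS@np.array([x,y])+ST
def w2s(p): return RS.T@(np.array(p)[:2]-ST)
def tri(c,u,s,v):
    P=lambda k:np.array([[k["fx"],0,k["cx"]],[0,k["fy"],k["cy"]],[0,0,1]])@np.c_[k["R"],k["t"]]
    X=cv2.triangulatePoints(P(c),P(s),np.array(u,float).reshape(2,1),np.array(v,float).reshape(2,1));return (X[:3]/X[3]).ravel()
def tool():
    from scipy.spatial.transform import Rotation as Ro
    o=get_obs();w,x,y,z=o["tool_rot"];M=Ro.from_quat([x,y,z,w]).as_matrix();return np.array(o["eef_pos"]),M,o
def go(target,ztool=None):
    "shift in tool axes mm and turn about tool y"
    p,M,o=tool();sh=M.T@(np.array(target)-p)*1e3
    tr=None
    if ztool is not None:
        d=M.T@np.array([np.cos(ztool),np.sin(ztool),0]);tr=np.arctan2(d[0],d[2])
        tr=(tr+np.pi/2)%np.pi-np.pi/2
    return sh.round(1),tr
E
python3 - <<'E'
from h import *
c=cam("top");s=cam("side")
q=lambda x,y:np.array((x,y))/4.8+[190,115]-.4
qs=lambda x,y:np.array((x,y))/6+[210,165]-.4
X=tri(c,q(370,377),s,qs(262,157));print("pin",X,w2s(X))
v=w2s(X)-[-.08,-.018];print("r,ang",np.hypot(*v),np.arctan2(v[1],v[0]))
for p,z in [((312,392),.032),((340,381),.032)]:
    v=w2s(ray(c,*q(*p),z))-[-.08,-.018];print("blade",np.arctan2(v[1],v[0]))
p,M,o=tool();print(p,M.round(3))
print(go([X[0],X[1],.13],0.314+0),go([X[0],X[1],.045],1.274))
# depths over board and phone etc
for n,pt in [("board",(236,215)),("chip",(207,300)),("can",(237,215)),("fence",(195,230))]:
    u,v=q(*pt);print(n, c["depth"][int(round(v)),int(round(u))])
    d=c["depth"][int(round(v)),int(round(u))];w=c["R"].T@(np.array([(u-c["cx"])/c["fx"]*d,(v-c["cy"])/c["fy"]*d,d])-c["t"]);print(w)
E
```

```text
pin [0.52159009 0.00903728 0.07171433] [-0.04039446 -0.07580303]
r,ang 0.07006988715727386 -0.9700853618811262
blade -0.889360384979293
blade -0.8852631708126938
[0.24018101 0.63079031 0.23120901] [[ 0.935 -0.     0.356]
 [-0.356 -0.     0.935]
 [ 0.    -1.    -0.   ]]
(array([ 484.3,  101.3, -480.9]), np.float64(0.8929428691690147)) (array([ 484.3,  186.3, -480.9]), np.float64(-0.06705713564406568))
board 0.9760493
[0.60405961 0.07554821 0.03255385]
chip 0.9703878
[0.56126292 0.08864686 0.03128057]
can 0.9760493
[0.60406935 0.07505468 0.0325644 ]
fence 0.9860822
[0.59859159 0.09613736 0.02115439]
```

```bash
python3 -m jog '[[[25,0,-25],0],[[52,0,-52],0.05],[[80,0,-80],0.1],[[108,0,-108],0.15],[[136,0,-136],0.2],[[164,0,-164],0.26],[[192,0,-192],0.32],[[220,5,-220],0.38],[[248,12,-248],0.44],[[276,20,-276],0.5],[[304,30,-304],0.56],[[332,40,-332],0.62],[[360,50,-360],0.68],[[388,60,-388],0.74],[[416,70,-416],0.8],[[442,80,-440],0.85],[[465,88,-462],0.89],[[478,95,-475],0.893],[[484,100,-481],0.893],[[484,101,-481],0.893]]' 45
python3 - <<'E'
from h import *
p,M,o=tool();print(o["t"],p,M.round(3),o["contact_force"].round(2),o["gripper_width"],o["q"].round(2))
c=cam("wrist");crop(c,"w1.png",0,0,512,384,1.5)
c=cam("top");crop(c,"t1.png",190,115,315,240,4.8)
c=cam("side");crop(c,"s1.png",210,125,330,240,6)
E
```

```text
t: 2.12
eef_pos: [0.5214, 0.0072, 0.1297]
tool_rot: [-0.571, 0.572, -0.417, 0.417]
contact_force: [-0.3, 0.4, 0.1]
gripper_width: 0.526
2.1167 [0.52141159 0.0072128  0.12965357] [[ 0.306 -0.001  0.952]
 [-0.952 -0.001  0.306]
 [ 0.001 -1.    -0.001]] [-0.26  0.36  0.08] 0.5262738398064697 [-0.48  0.38  0.43  2.04 -0.22  0.77  0.39]
```

View pics/w1.png

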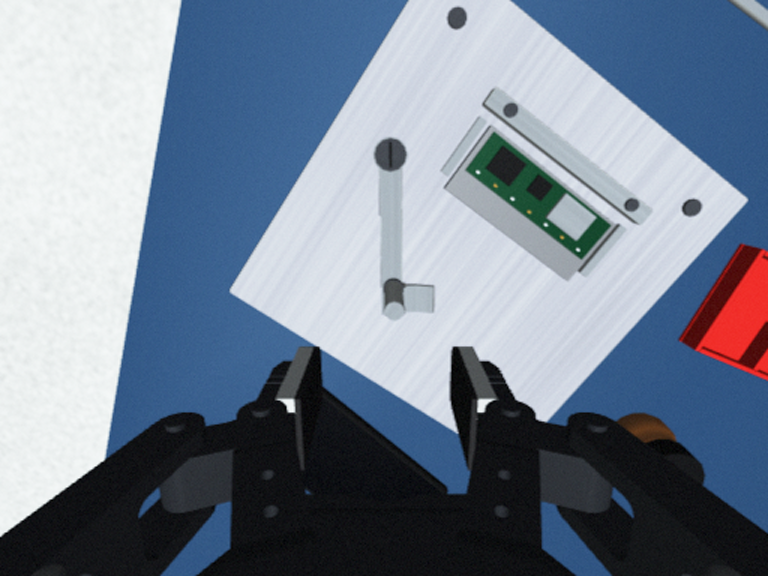

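View pics/s1.png

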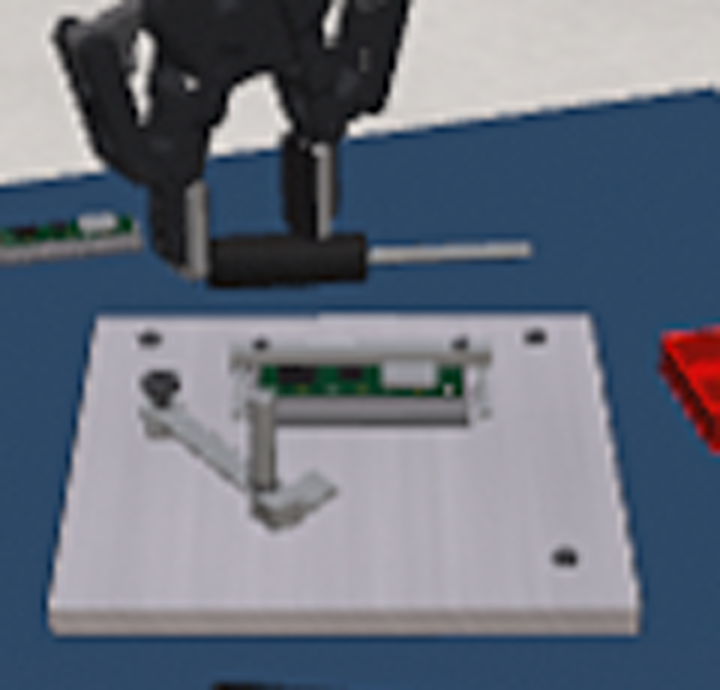

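The wrist view puts the pin (395,311) between the two fingertips (320 and 452), with the pivot head at (390,155). I'll check the positions from this view.

Run:
```python
from h import *
c=cam("wrist")
r=lambda x,y,z:ray(c,x/1.5,y/1.5,z)
for n,x,y,z in [("pin",395,311,.072),("piv",391,155,.045),("carr",568,279,.026),("carr2",445,186,.026),("fenceend",488,105,.029),("fenceend2",640,221,.029),("corner",746,200,.02),("cornerL",231,291,.02)]:
    w=r(x,y,z);print(n,w.round(4),(w2s(w)*1e3).round(1))
print("piv expected",PIV)
w=r(395,311,.072); print(go([w[0],w[1],.045]))
pv=r(391,155,.045);
for a in [(381,200),(401,200),(381,270),(401,270)]:
    print((w2s(r(*a,.032))-w2s(pv)))
```

```text
pin [0.5259 0.0136 0.072 ] [-37.6 -70.2]
piv [0.5017 0.0817 0.045 ] [-80.6 -12.2]
carr [0.6211 0.0482 0.026 ] [43.3 -9.2]
carr2 [0.5351 0.0756 0.026 ] [-47.   -8.2]
fenceend [0.5416 0.1207 0.029 ] [-53.9  36.8]
fenceend2 [0.6435 0.0913 0.029 ] [52.1 38.5]
corner [0.7002 0.1209 0.02  ] [97.7 83.4]
cornerL [ 0.4354 -0.0218  0.02  ] [-113.7 -130.5]
piv expected [0.50063475 0.07590029]
(array([-0.8, 85.5,  5.3]), None)
[ 0.00908722 -0.02186987]
[ 0.01788931 -0.01568985]
[ 0.03128355 -0.05366875]
[ 0.04048782 -0.04720766]
```

All three views agree to within the straddle margin of about 17 mm, though the wrist view is offset by about 6 mm. I'm lowering around the pin.

```bash
python3 -m jog '[[[0,15,1],0],[[0,30,2],0],[[0,45,2],0],[[0,60,2],0],[[0,72,2],0],[[0,80,2],0],[[0,83,2],0],[[0,84,2],0],[[0,84,2],0]]'
python3 - <<'E'
from h import *
p,M,o=tool();print(o["t"],p,o["contact_force"].round(2))
c=cam("wrist");crop(c,"w2.png",0,0,512,384,1.5)
c=cam("side");crop(c,"s2.png",210,125,330,240,6)
for i in range(4): c=cam("top");print(get_obs()["contact_force"].round(2))
E
```

```text
t: 3.07
eef_pos: [0.5235, 0.0099, 0.0466]
tool_rot: [0.572, -0.572, 0.416, -0.416]
contact_force: [0.7, -1.1, 1.1]
gripper_width: 0.529
3.0667 [0.52351747 0.00991956 0.04659197] [ 0.74 -1.11  1.14]
[-0.01  0.37  0.35]
[-1.16  0.22 -0.51]
[ 0.21 -0.18  0.54]
[1.18 0.79 1.03]
```

View pics/w2.png

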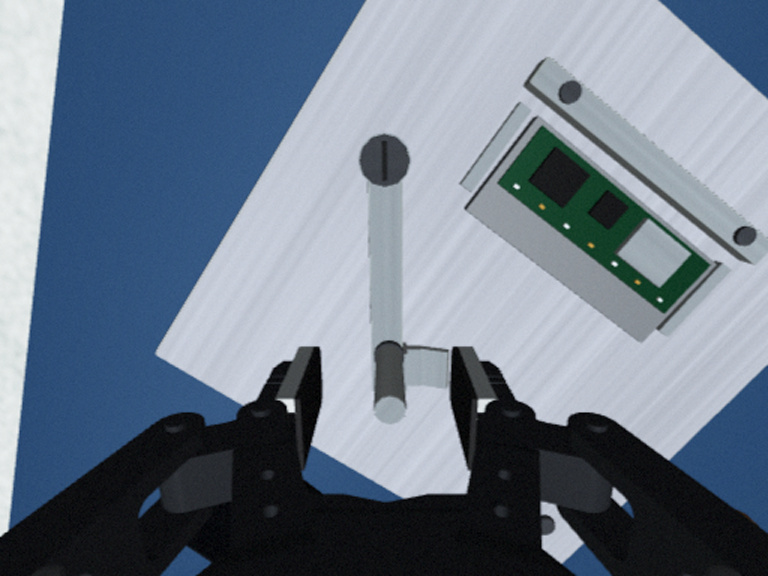

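View pics/s2.png

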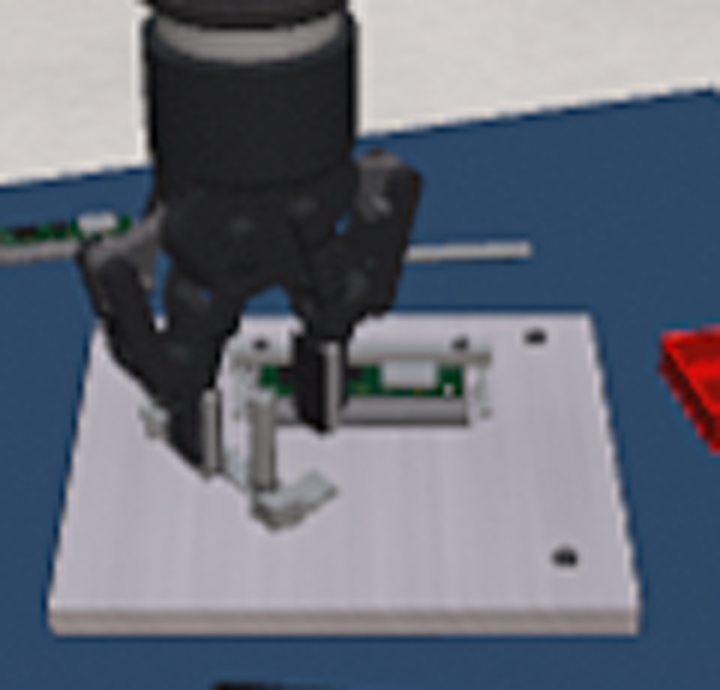

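The pin stands between the pads: in the wrist view the pin is at (390,375) and the pads are at 320 and 452. Force noise is about 0.7 N. Now I'll work out the swing arc.

```bash
cat >> h.py <<'E'
def arc(psis,d=.0176,r=.072,z=None,p=None,M=None,P0=None):
    p0,M0,o=tool();p=p0 if p is None else p;M=M0 if M is None else M
    zc=np.arctan2(M[1,2],M[0,2])
    P0=PIV if P0 is None else P0
    for s in psis:
        e=np.array([np.cos(s),np.sin(s)]);t=np.array([-e[1],e[0]])
        w=P0+r*e+d*t;sh=M.T@np.r_[w-p[:2],0]*1e3
        print(round(s,3),sh.round(1),"turn",round(-(s+np.pi/2-zc),3))
E
python3 - <<'E'
from h import *
p,M,o=tool();v=p[:2]-PIV;print("psi tcp",np.arctan2(v[1],v[0]),np.hypot(*v))
arc(np.r_[-1.24:-0.55:15j])
E
```

```text
psi tcp -1.2374084213119427 0.07002782036525987
-1.24 [ 1.7  0.  17.4] turn -0.017
-1.191 [ 0.7  0.  21. ] turn -0.066
-1.141 [-0.5  0.  24.4] turn -0.115
-1.092 [-1.9  0.  27.8] turn -0.165
-1.043 [-3.4  0.  31.1] turn -0.214
-0.994 [-5.1  0.  34.4] turn -0.263
-0.944 [-6.9  0.  37.5] turn -0.313
-0.895 [-8.9  0.  40.6] turn -0.362
-0.846 [-11.1   0.   43.5] turn -0.411
-0.796 [-13.3   0.   46.4] turn -0.46
-0.747 [-15.8   0.   49.1] turn -0.51
-0.698 [-18.3   0.   51.7] turn -0.559
-0.649 [-21.    0.   54.2] turn -0.608
-0.599 [-23.8   0.   56.6] turn -0.658
-0.55 [-26.7   0.   58.8] turn -0.707
```

```bash
python3 -m jog '[[[0.5,0,5],0],[[1,0,10],0],[[1.5,0,14],-0.01],[[1.7,0,17.4],-0.017],[[0.7,0,21],-0.066],[[-0.5,0,24.4],-0.115],[[-1.9,0,27.8],-0.165],[[-3.4,0,31.1],-0.214],[[-5.1,0,34.4],-0.263],[[-6.9,0,37.5],-0.313],[[-8.9,0,40.6],-0.362],[[-11.1,0,43.5],-0.411],[[-11.1,0,43.5],-0.411]]'
python3 - <<'E'
from h import *
p,M,o=tool();print(o["t"],p,o["contact_force"].round(2))
c=cam("wrist");crop(c,"w3.png",0,0,512,384,1.5)
c=cam("side");crop(c,"s3.png",210,125,330,240,6)
F=[]
for i in range(3): c=cam("top");F.append(get_obs()["contact_force"])
print(np.mean(F,0))
E
```

```text
t: 4.45
eef_pos: [0.5618, 0.0342, 0.0462]
tool_rot: [0.645, -0.645, 0.289, -0.289]
contact_force: [0.4, 0.6, 0.8]
gripper_width: 0.524
4.45 [0.56181333 0.03421233 0.04621816] [0.41 0.58 0.8 ]
[ 0.02361758 -0.5741249  -0.40186505]
```

View pics/w3.png

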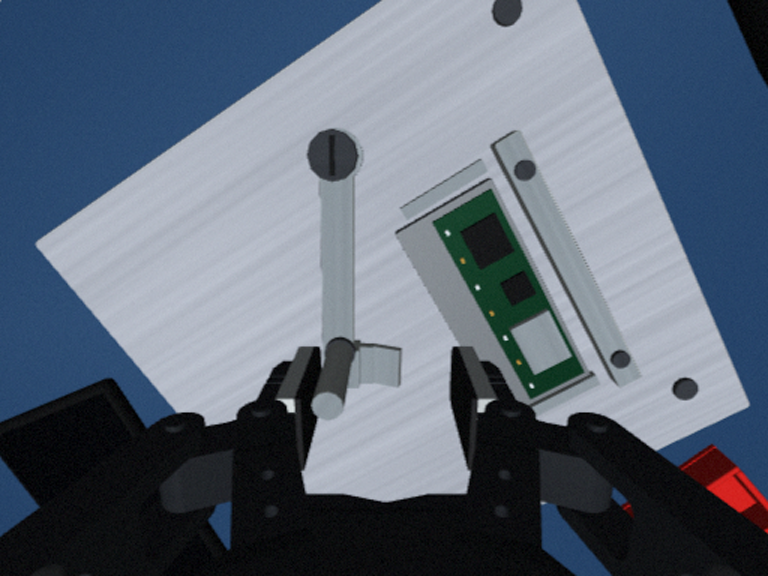

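View pics/s3.png

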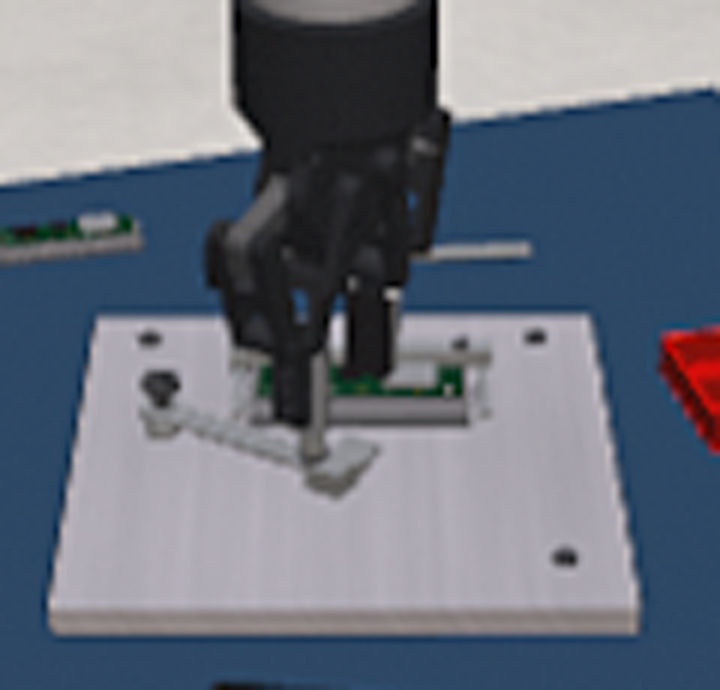

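The clip is following the finger and is at about 0.5 rad in the pictures. The pin touches the left pad at (320,380), and the carrier hasn't been reached yet. I'll carry on slowly.

Run:
```python
from h import *
arc(np.r_[-.846:-0.37:15j])
```

```text
-0.846 [ 0.2 -0.   0.4] turn -0.001
-0.812 [-0.5 -0.   2.8] turn -0.035
-0.778 [-1.2 -0.   5.3] turn -0.069
-0.744 [-2.  -0.   7.6] turn -0.103
-0.71 [-2.9 -0.  10. ] turn -0.137
-0.676 [-3.8 -0.  12.3] turn -0.171
-0.642 [-4.9 -0.  14.6] turn -0.205
-0.608 [-6.  -0.  16.9] turn -0.239
-0.574 [-7.2 -0.  19.1] turn -0.273
-0.54 [-8.5 -0.  21.3] turn -0.307
-0.506 [-9.8 -0.  23.4] turn -0.341
-0.472 [-11.2  -0.   25.5] turn -0.375
-0.438 [-12.7  -0.   27.5] turn -0.409
-0.404 [-14.3  -0.   29.5] turn -0.443
-0.37 [-15.9  -0.   31.4] turn -0.477
```

```bash
python3 -m jog '[[[-0.2,0,1.5],-0.018],[[-0.5,0,2.8],-0.035],[[-0.9,0,4],-0.052],[[-1.2,0,5.3],-0.069],[[-1.6,0,6.5],-0.086],[[-2,0,7.6],-0.103],[[-2.4,0,8.8],-0.12],[[-2.9,0,10],-0.137],[[-3.3,0,11.2],-0.154],[[-3.8,0,12.3],-0.171],[[-4.3,0,13.5],-0.188],[[-4.9,0,14.6],-0.205],[[-5.4,0,15.8],-0.222],[[-6,0,16.9],-0.239],[[-6.6,0,18],-0.256],[[-7.2,0,19.1],-0.273],[[-7.2,0,19.1],-0.273]]'
python3 - <<'E'
from h import *
p,M,o=tool();print(o["t"],p,o["contact_force"].round(2))
c=cam("wrist");crop(c,"w4.png",0,0,512,384,1.5)
F=[]
for i in range(4): c=cam("top");F.append(M.T@get_obs()["contact_force"])
print("tool axes F",np.mean(F,0))
E
```

```text
t: 6.12
eef_pos: [0.5708, 0.0521, 0.0463]
tool_rot: [0.679, -0.678, 0.199, -0.199]
contact_force: [0.2, 0.9, -0.1]
gripper_width: 0.528
6.1167 [0.57082038 0.05212314 0.04630237] [ 0.24  0.89 -0.13]
tool axes F [ 0.21113503 -0.08490301 -0.11883772]
```

View pics/w4.png

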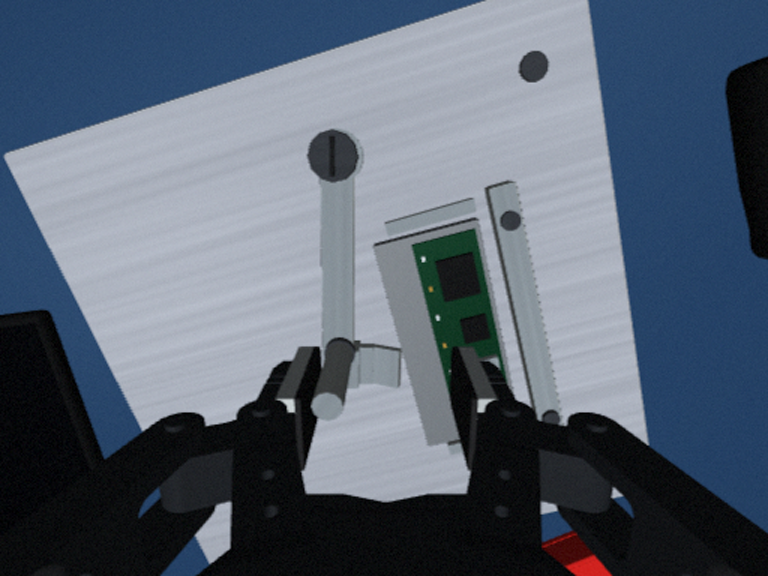

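The lip tip (400,365) is just short of the carrier edge. I'll keep going in steps of about 0.7 mm and watch the force.

```bash
python3 -m jog '[[[-0.1,0,0.7],-0.01],[[-0.3,0,1.4],-0.02],[[-0.4,0,2.1],-0.03],[[-0.6,0,2.8],-0.04],[[-0.8,0,3.5],-0.05],[[-1,0,4.2],-0.06],[[-1.1,0,4.9],-0.07],[[-1.3,0,5.6],-0.08],[[-1.5,0,6.3],-0.09],[[-1.7,0,7],-0.1],[[-1.9,0,7.6],-0.11],[[-1.9,0,7.6],-0.11]]'
python3 - <<'E'
from h import *
p,M,o=tool();print(o["t"],p,"zang",np.arctan2(M[1,2],M[0,2]))
c=cam("wrist");crop(c,"w5.png",0,0,512,384,1.5)
F=[]
for i in range(6): c=cam("top");F.append(M.T@get_obs()["contact_force"])
print("tool axes F",np.mean(F,0));arc(np.r_[-.464:-.24:12j])
E
```

```text
t: 7.37
eef_pos: [0.5732, 0.059, 0.0463]
tool_rot: [-0.688, 0.688, -0.162, 0.162]
contact_force: [-0.1, -1.3, 0.5]
gripper_width: 0.528
7.3667 [0.57315516 0.05899113 0.04628749] zang 1.108562717031657
tool axes F [-0.69198351 -0.70765012 -1.70522703]
-0.464 [-0.4 -0.   0.2] turn 0.001
-0.444 [-0.8 -0.   1.7] turn -0.019
-0.423 [-1.2 -0.   3.1] turn -0.04
-0.403 [-1.6 -0.   4.6] turn -0.06
-0.383 [-2.1 -0.   6. ] turn -0.08
-0.362 [-2.6 -0.   7.4] turn -0.101
-0.342 [-3.1 -0.   8.9] turn -0.121
-0.321 [-3.6 -0.  10.3] turn -0.141
-0.301 [-4.2 -0.  11.7] turn -0.162
-0.281 [-4.8 -0.  13.1] turn -0.182
-0.26 [-5.5 -0.  14.4] turn -0.203
-0.24 [-6.1 -0.  15.8] turn -0.223
```

View pics/w5.png

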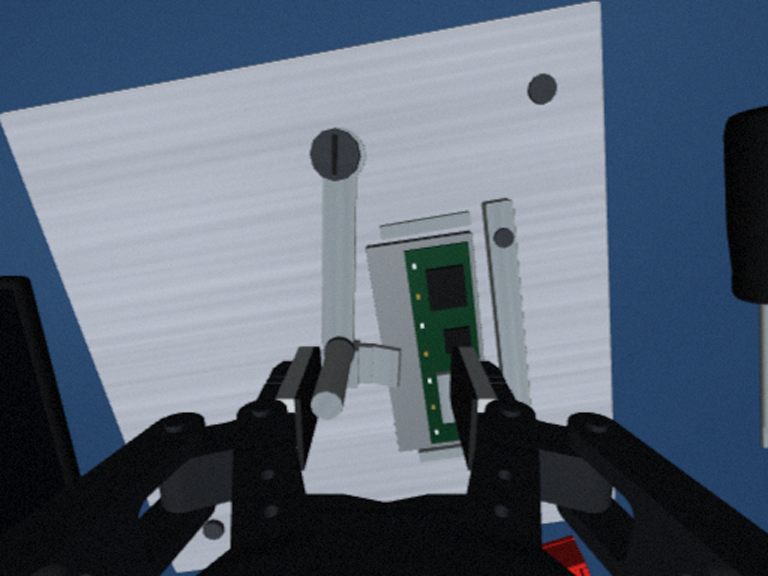

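The lip is now over the carrier edge at (395,370), with 1.7 N on the finger.

```bash
python3 -m jog '[[[-0.3,0,0.7],-0.01],[[-0.5,0,1.4],-0.02],[[-0.7,0,2],-0.03],[[-1,0,2.7],-0.037],[[-1.2,0,3.3],-0.045],[[-1.4,0,4],-0.052],[[-1.6,0,4.6],-0.06],[[-1.8,0,5.2],-0.07],[[-1.8,0,5.2],-0.07]]'
python3 - <<'E'
from h import *
p,M,o=tool();print(o["t"],p,"zang",np.arctan2(M[1,2],M[0,2]))
c=cam("wrist");crop(c,"w6.png",0,0,512,384,1.5)
F=[]
for i in range(6): c=cam("top");F.append(M.T@get_obs()["contact_force"])
print("tool axes F",np.mean(F,0),np.std(F,0))
E
```

```text
t: 8.47
eef_pos: [0.5741, 0.0652, 0.0463]
tool_rot: [0.694, -0.693, 0.137, -0.138]
contact_force: [-0.6, -1.0, 0.2]
gripper_width: 0.528
8.4667 [0.57413379 0.06519405 0.04632068] zang 1.1791750988296936
tool axes F [-0.01006406 -0.17373587 -0.10165615] [0.28984197 0.63317175 0.72330318]
```

View pics/w6.png

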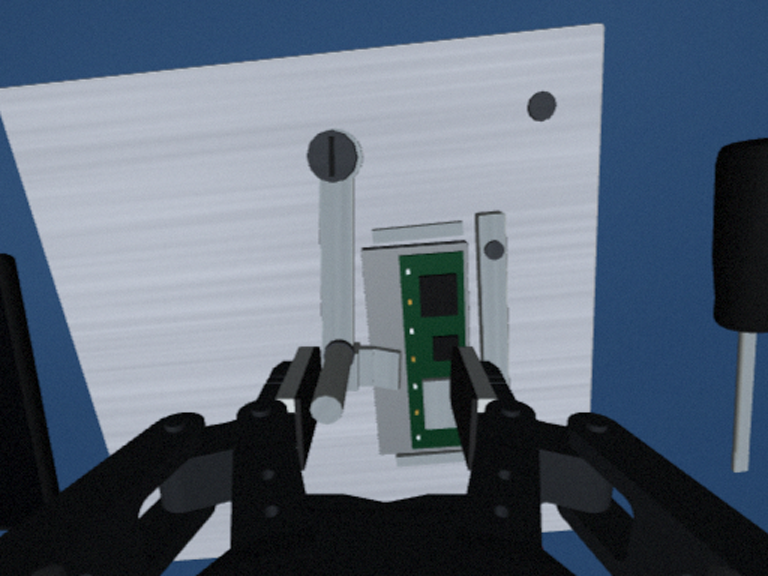

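The lip is on the carrier. By the picture (scale 2.5 px/mm) the shoulder is about 6 mm from the edge, and the carrier gap is about 4 mm. Continuing in 0.5 mm steps.

```bash
python3 -m jog '[[[-0.1,0,0.5],-0.007],[[-0.3,0,1],-0.014],[[-0.4,0,1.5],-0.021],[[-0.6,0,2],-0.028],[[-0.7,0,2.5],-0.035],[[-0.9,0,3],-0.042],[[-1,0,3.5],-0.049],[[-1.2,0,4],-0.056],[[-1.3,0,4.5],-0.063],[[-1.3,0,4.5],-0.063]]'
python3 - <<'E'
from h import *
p,M,o=tool();print(o["t"],p,"zang",np.arctan2(M[1,2],M[0,2]))
c=cam("wrist");crop(c,"w7.png",0,0,512,384,1.5)
F=[]
for i in range(6): c=cam("top");F.append(M.T@get_obs()["contact_force"])
print("tool axes F",np.mean(F,0),np.std(F,0))
E
```

```text
t: 9.65
eef_pos: [0.5745, 0.0693, 0.0463]
tool_rot: [-0.698, 0.698, -0.116, 0.116]
contact_force: [-0.9, -0.4, -0.0]
gripper_width: 0.522
9.65 [0.57451647 0.0693216  0.04631076] zang 1.2416043906594618
tool axes F [-0.07738511 -0.58024148 -1.27361617] [0.74120452 0.49866932 0.488351  ]
```

View pics/w7.png

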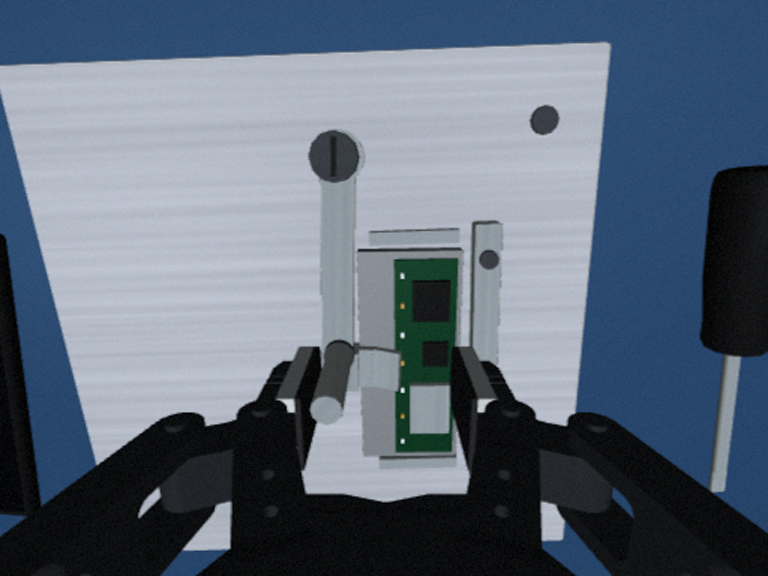

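```bash
python3 -m jog '[[[-0.1,0,0.4],-0.005],[[-0.2,0,0.8],-0.01],[[-0.3,0,1.2],-0.016],[[-0.4,0,1.6],-0.022],[[-0.4,0,1.6],-0.022]]'
cat > f.py <<'E'
from h import *
p,M,o=tool();print(o["t"],p.round(4),"zang",np.arctan2(M[1,2],M[0,2]).round(3))
F=[]
for i in range(5): c=cam("wrist");F.append(M.T@get_obs()["contact_force"])
crop(c,"wl.png",0,0,512,384,1.5)
print("tool axes F",np.mean(F,0).round(2),np.std(F,0).round(2))
E
python3 f.py
```

```text
t: 10.42
eef_pos: [0.5746, 0.0709, 0.0463]
tool_rot: [-0.699, 0.699, -0.108, 0.108]
contact_force: [-0.3, -1.7, 0.9]
gripper_width: 0.53
10.4167 [0.5746 0.0709 0.0463] zang 1.263
tool axes F [ 0.1  -1.38 -2.32] [0.43 0.46 0.39]
```

View pics/wl.png

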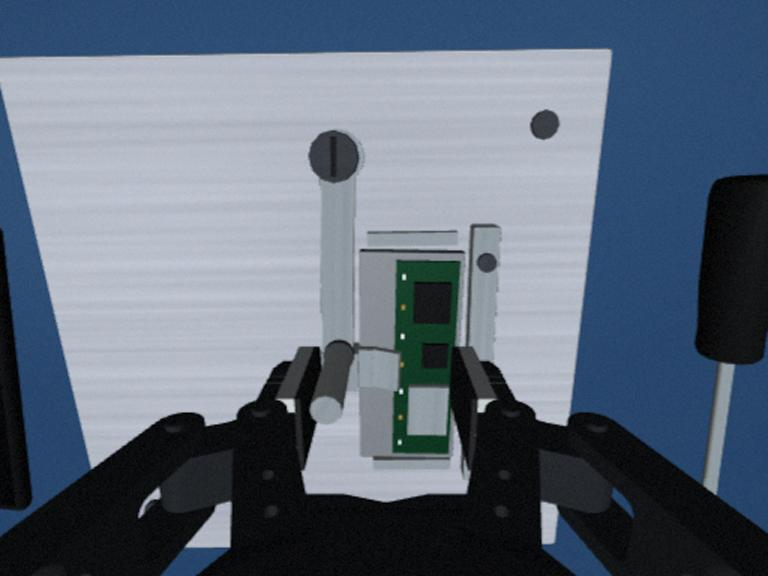

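The carrier is being pushed with 2.3 N, and the gap to the fence is now about 6 px (2.4 mm). Continuing.

```bash
python3 -m jog '[[[-0.1,0,0.4],-0.005],[[-0.2,0,0.8],-0.01],[[-0.3,0,1.2],-0.015],[[-0.3,0,1.2],-0.015]]'; python3 f.py
```

```text
t: 11.0
eef_pos: [0.5748, 0.0723, 0.0463]
tool_rot: [0.7, -0.7, 0.103, -0.103]
contact_force: [-0.4, -1.6, 0.6]
gripper_width: 0.524
11.0 [0.5748 0.0723 0.0463] zang 1.279
tool axes F [ 0.4  -0.56 -2.06] [0.48 0.46 0.36]
```

View pics/wl.png

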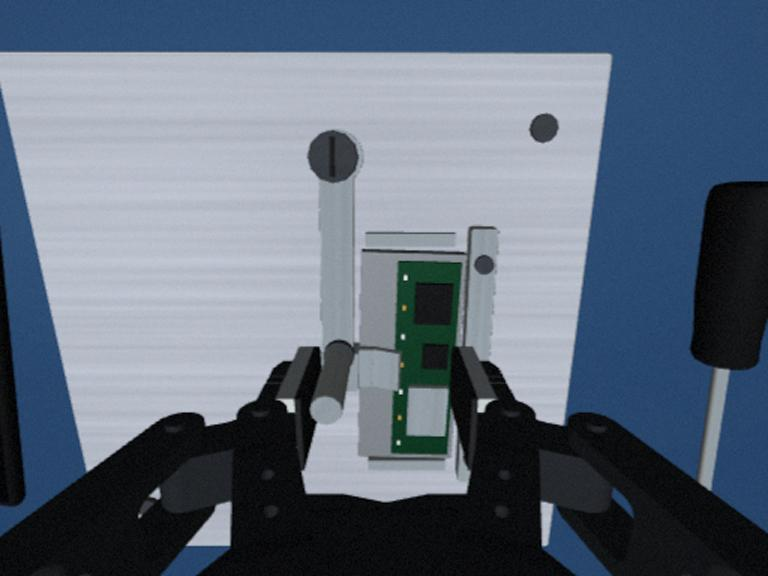

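The gap is now about 3 px (1 mm). I'm switching to 0.2 mm steps.

```bash
python3 -m jog '[[[0,0,0.2],0],[[0,0,0.4],0],[[-0.1,0,0.6],-0.005],[[-0.1,0,0.6],-0.005]]'; python3 f.py
```

```text
t: 11.58
eef_pos: [0.5748, 0.0727, 0.0463]
tool_rot: [0.7, -0.7, 0.101, -0.101]
contact_force: [-0.1, -3.2, 1.0]
gripper_width: 0.527
11.5833 [0.5748 0.0727 0.0463] zang 1.283
tool axes F [ 1.08 -0.77 -1.91] [0.57 0.3  0.63]
```

```bash
python3 -m jog '[[[0,0,0.2],0],[[0,0,0.4],0],[[0,0,0.4],0]]'; python3 f.py
```

```text
t: 12.08
eef_pos: [0.575, 0.0732, 0.0463]
tool_rot: [0.7, -0.7, 0.101, -0.101]
contact_force: [0.5, -1.9, 0.5]
gripper_width: 0.528
12.0833 [0.575  0.0732 0.0463] zang 1.283
tool axes F [ 1.15 -0.71 -1.77] [0.5  0.44 0.56]
```

View pics/wl.png

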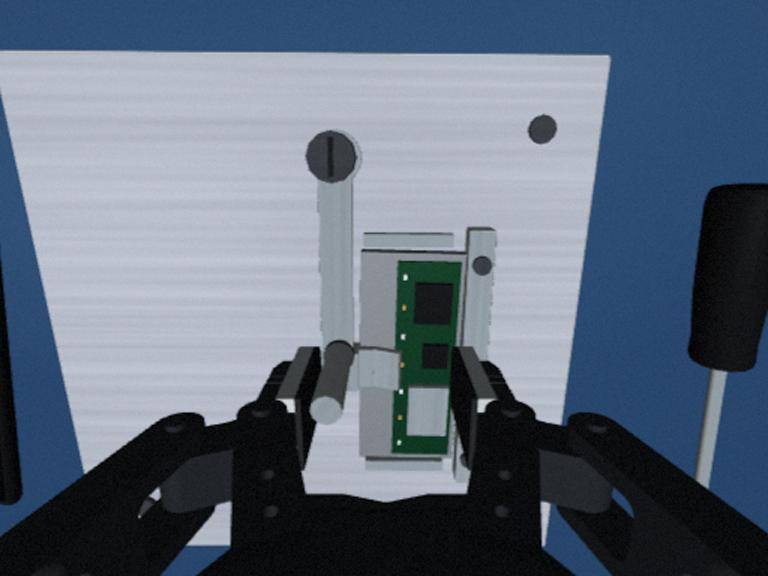

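```bash
python3 -m jog '[[[0,0,0.2],0],[[0,0,0.4],0],[[0,0,0.4],0]]'; python3 f.py
```

```text
t: 12.58
eef_pos: [0.5749, 0.0734, 0.0463]
tool_rot: [-0.7, 0.7, -0.101, 0.101]
contact_force: [0.3, -3.1, -1.3]
gripper_width: 0.529
12.5833 [0.5749 0.0734 0.0463] zang 1.283
tool axes F [ 0.53 -0.58 -2.5 ] [0.35 0.54 0.38]
```

```bash
python3 -m jog '[[[0,0,0.2],0],[[0,0,0.4],0],[[0,0,0.4],0]]'; python3 f.py
```

```text
t: 13.08
eef_pos: [0.5751, 0.0739, 0.0463]
tool_rot: [-0.7, 0.7, -0.101, 0.101]
contact_force: [-0.2, -2.7, 0.6]
gripper_width: 0.527
13.0833 [0.5751 0.0739 0.0463] zang 1.283
tool axes F [ 0.91 -1.09 -2.74] [0.62 0.55 0.61]
```

```bash
python3 -m jog '[[[0,0,0.2],0],[[0,0,0.4],0],[[0,0,0.4],0]]'; python3 f.py
```

```text
t: 13.58
eef_pos: [0.5751, 0.0741, 0.0463]
tool_rot: [-0.7, 0.7, -0.101, 0.101]
contact_force: [0.4, -3.9, 0.6]
gripper_width: 0.527
13.5833 [0.5751 0.0741 0.0463] zang 1.283
tool axes F [ 0.93 -0.93 -3.91] [0.49 0.46 0.53]
```

View pics/wl.png

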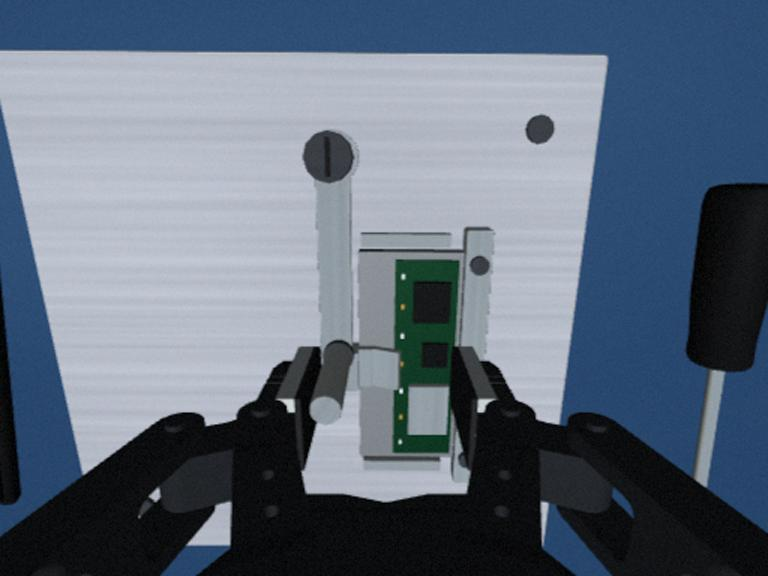

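The force is rising (3.9 N) and the carrier looks closed up against the fence. I'll press on gently.

```bash
python3 -m jog '[[[0,0,0.2],0],[[0,0,0.4],0],[[0,0,0.4],0]]'; python3 f.py
```

```text
t: 14.08
eef_pos: [0.5752, 0.0742, 0.0463]
tool_rot: [-0.7, 0.7, -0.102, 0.101]
contact_force: [-0.4, -5.5, 2.2]
gripper_width: 0.522
14.0833 [0.5752 0.0742 0.0463] zang 1.283
tool axes F [ 0.97 -2.15 -5.04] [0.37 0.41 0.7 ]
```

```bash
python3 -m jog '[[[0,0,0.2],0],[[0,0,0.4],0],[[0,0,0.5],0],[[0,0,0.5],0]]'; python3 f.py
```

```text
t: 14.67
eef_pos: [0.5752, 0.0743, 0.0463]
tool_rot: [-0.699, 0.7, -0.102, 0.101]
contact_force: [-0.6, -5.7, 2.0]
gripper_width: 0.53
14.6667 [0.5752 0.0743 0.0463] zang 1.282
tool axes F [ 0.9  -2.16 -5.96] [0.61 0.5  0.36]
```

It's against the hard stop now: the TCP has stalled, and force climbs about 2.4 N per mm commanded. I'll bring it up to about 8 N and hold.

```bash
python3 -m jog '[[[0,0,0.3],0],[[0,0,0.6],0],[[0,0,0.8],0],[[0,0,0.8],0],[[0,0,0.8],0]]'; python3 f.py
```

```text
t: 15.33
eef_pos: [0.5753, 0.0744, 0.0463]
tool_rot: [-0.699, 0.7, -0.102, 0.102]
contact_force: [-2.2, -7.9, 3.2]
gripper_width: 0.527
15.3333 [0.5753 0.0744 0.0463] zang 1.282
tool axes F [ 1.04 -2.91 -7.44] [0.18 0.38 0.82]
```

View pics/wl.png

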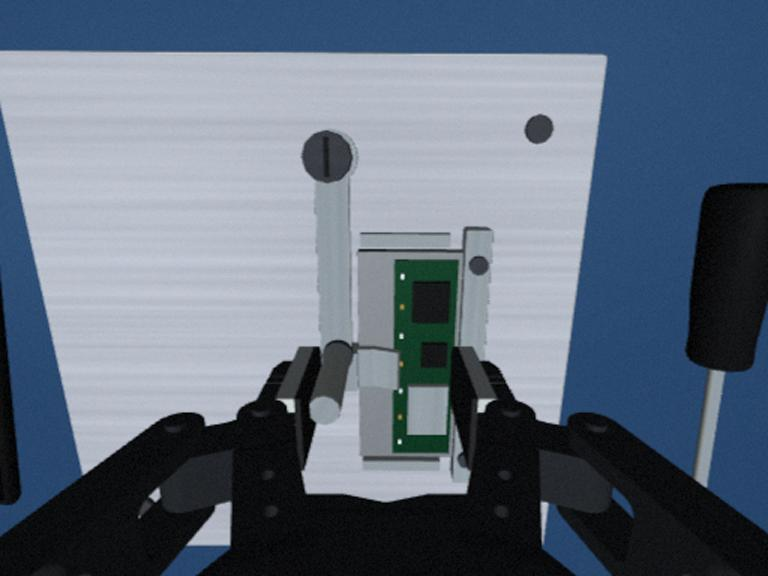

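Holding at 7.4 N (8 N in the last single reading) for over 0.5 s, with the carrier closed against the fence edge (462 vs 465). I'm backing the finger off to centre the pin between the pads, touching nothing.

```bash
python3 -m jog '[[[0,0,0],0],[[0,0,0],0],[[0,0,-0.7],0],[[0,0,-1.4],0],[[0,0,-2.1],0],[[0,0,-2.8],0],[[0,0,-3.5],0],[[0,0,-5],0],[[0,0,-8],0],[[0,0,-12],0],[[0,0,-16],0],[[0,0,-18],0],[[0,0,-18],0]]'; python3 f.py
```

```text
t: 16.67
eef_pos: [0.5704, 0.0578, 0.0463]
tool_rot: [-0.7, 0.7, -0.102, 0.102]
contact_force: [-1.0, -1.3, -0.4]
gripper_width: 0.527
16.6667 [0.5704 0.0578 0.0463] zang 1.282
tool axes F [-0.12  0.27  0.01] [0.37 0.44 0.31]
```

View pics/wl.png

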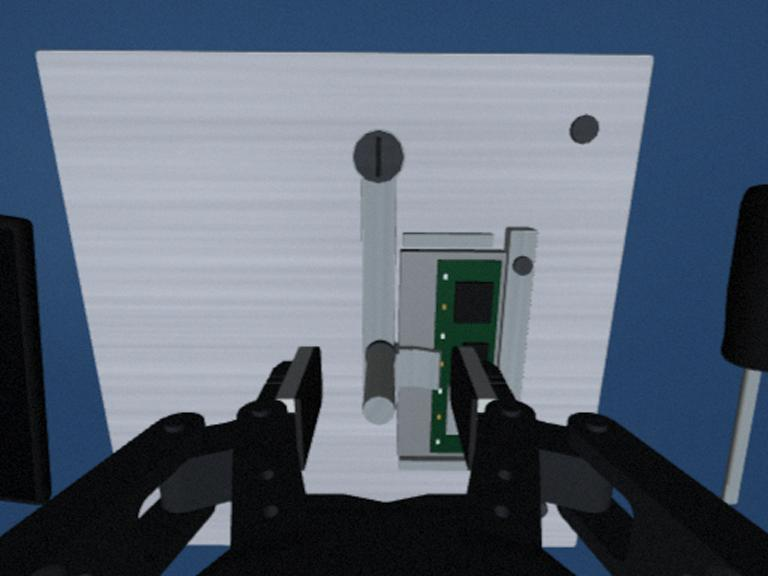

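The pin stands clear of both pads (320, 362–396, 452), force is about zero and the clip is still holding. I'll wait just over 2 s.

```bash
python3 -m jog '[[[0,0,0],0],[[0,0,0],0],[[0,0,0],0],[[0,0,0],0],[[0,0,0],0],[[0,0,0],0],[[0,0,0],0],[[0,0,0],0],[[0,0,0],0],[[0,0,0],0],[[0,0,0],0],[[0,0,0],0],[[0,0,0],0],[[0,0,0],0],[[0,0,0],0],[[0,0,0],0],[[0,0,0],0],[[0,0,0],0],[[0,0,0],0],[[0,0,0],0]]'; python3 -m jog '[[[0,0,0],0],[[0,0,0],0],[[0,0,0],0],[[0,0,0],0],[[0,0,0],0],[[0,0,0],0],[[0,0,0],0],[[0,0,0],0]]'
python3 - <<'E'
from h import *
p,M,o=tool();print(o["t"],p,(w2s(p)*1e3).round(1))
psi0=np.arctan2(*( (p[:2]-PIV)[::-1]));print(psi0)
arc(np.r_[psi0:-1.02:22j],d=-.0176)
E
```

```text
t: 18.58
eef_pos: [0.5706, 0.0587, 0.0463]
tool_rot: [0.7, -0.7, 0.101, -0.101]
contact_force: [-0.4, -1.1, 0.0]
gripper_width: 0.524
t: 19.25
eef_pos: [0.5706, 0.0587, 0.0463]
tool_rot: [0.7, -0.7, 0.101, -0.101]
contact_force: [-0.6, 0.2, -0.4]
gripper_width: 0.529
19.25 [0.57055356 0.058682   0.04626304] [ -8.1 -14. ]
-0.24145668029301878
-0.241 [  0.8  -0.  -17.6] turn -0.046
-0.279 [  0.2  -0.  -20.3] turn -0.009
-0.316 [ -0.4  -0.  -22.9] turn 0.028
-0.353 [ -1.2  -0.  -25.6] turn 0.065
-0.39 [ -2.1   0.  -28.2] turn 0.102
-0.427 [ -3.1   0.  -30.7] turn 0.139
-0.464 [ -4.1   0.  -33.3] turn 0.176
-0.501 [ -5.3   0.  -35.8] turn 0.213
-0.538 [ -6.5   0.  -38.2] turn 0.25
-0.575 [ -7.9   0.  -40.6] turn 0.287
-0.612 [ -9.3   0.  -43. ] turn 0.324
-0.649 [-10.8   0.  -45.3] turn 0.361
-0.686 [-12.4   0.  -47.5] turn 0.399
-0.723 [-14.1   0.  -49.7] turn 0.436
-0.76 [-15.8   0.  -51.8] turn 0.473
-0.798 [-17.7   0.  -53.8] turn 0.51
-0.835 [-19.6   0.  -55.8] turn 0.547
-0.872 [-21.6   0.  -57.7] turn 0.584
-0.909 [-23.6   0.  -59.5] turn 0.621
-0.946 [-25.7   0.  -61.3] turn 0.658
-0.983 [-27.9   0.  -63. ] turn 0.695
-1.02 [-30.1   0.  -64.6] turn 0.732
```

```bash
python3 -m jog '[[[0.2,0,-4],0],[[0.4,0,-8],0],[[0.5,0,-11],0],[[0.6,0,-13],0],[[0.6,0,-14],0],[[0.6,0,-15],0],[[0.6,0,-16],0],[[0.6,0,-17],0],[[0.5,0,-18],-0.005],[[0.4,0,-19],-0.005],[[0.2,0,-20],0],[[0,0,-21],0.01],[[-0.2,0,-22],0.02],[[-0.4,0,-23],0.028],[[-0.7,0,-24],0.042],[[-1,0,-25],0.056],[[-1.3,0,-26],0.07],[[-1.7,0,-27],0.085],[[-2.1,0,-28.2],0.102],[[-2.1,0,-28.2],0.102]]'; python3 f.py
```

```text
t: 20.92
eef_pos: [0.5603, 0.0319, 0.0463]
tool_rot: [-0.694, 0.694, -0.138, 0.137]
contact_force: [-0.2, 0.7, 0.2]
gripper_width: 0.527
20.9167 [0.5603 0.0319 0.0463] zang 1.179
tool axes F [ 0.08  0.1  -0.03] [0.68 0.47 0.38]
```

View pics/wl.png

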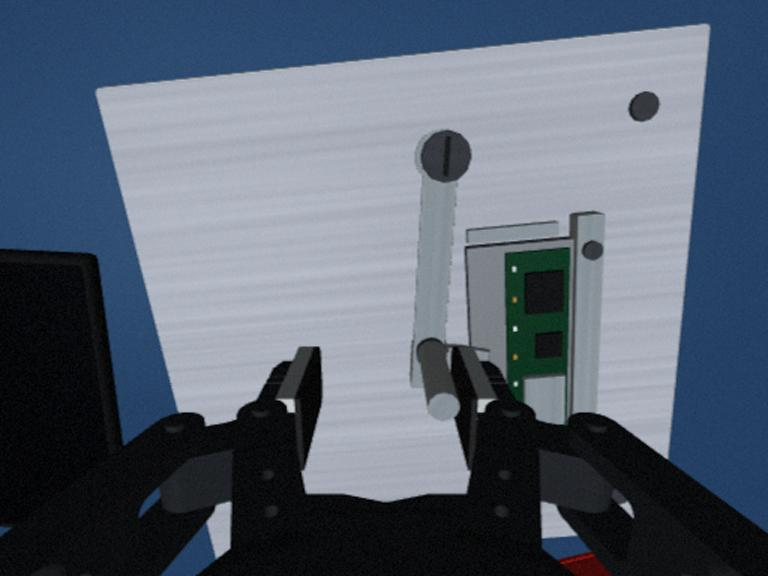

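The clip is leaving and the carrier edge (569) still sits at the fence (572). Continuing the swing out.

Run:
```python
from h import *
arc(np.r_[-.39:-1.12:20j],d=-.0176)
```

```text
-0.39 [-0.  -0.   0.1] turn 0.0
-0.428 [-0.8  0.  -2.7] turn 0.039
-0.467 [-1.6  0.  -5.4] turn 0.077
-0.505 [-2.5  0.  -8.1] turn 0.116
-0.544 [ -3.6   0.  -10.7] turn 0.154
-0.582 [ -4.7   0.  -13.3] turn 0.192
-0.621 [ -6.    0.  -15.9] turn 0.231
-0.659 [ -7.3   0.  -18.4] turn 0.269
-0.697 [ -8.7   0.  -20.9] turn 0.308
-0.736 [-10.3   0.  -23.3] turn 0.346
-0.774 [-11.9   0.  -25.6] turn 0.384
-0.813 [-13.6   0.  -27.9] turn 0.423
-0.851 [-15.4   0.  -30.1] turn 0.461
-0.889 [-17.3   0.  -32.3] turn 0.5
-0.928 [-19.2   0.  -34.3] turn 0.538
-0.966 [-21.3   0.  -36.3] turn 0.577
-1.005 [-23.4   0.  -38.2] turn 0.615
-1.043 [-25.6   0.  -40. ] turn 0.653
-1.082 [-27.8   0.  -41.8] turn 0.692
-1.12 [-30.1   0.  -43.4] turn 0.73
```

```bash
python3 -m jog '[[[-0.4,0,-1.4],0.02],[[-0.8,0,-2.7],0.039],[[-1.2,0,-4],0.058],[[-1.6,0,-5.4],0.077],[[-2,0,-6.7],0.096],[[-2.5,0,-8.1],0.116],[[-3,0,-9.4],0.135],[[-3.6,0,-10.7],0.154],[[-4.7,0,-13.3],0.192],[[-6,0,-15.9],0.231],[[-7.3,0,-18.4],0.269],[[-8.7,0,-20.9],0.308],[[-10.3,0,-23.3],0.346],[[-11.9,0,-25.6],0.384],[[-13.6,0,-27.9],0.423],[[-15.4,0,-30.1],0.461],[[-17.3,0,-32.3],0.5],[[-19.2,0,-34.3],0.538],[[-21.3,0,-36.3],0.577],[[-23.4,0,-38.2],0.615]]'; python3 f.py
```

```text
t: 22.83
eef_pos: [0.5243, 0.0057, 0.0464]
tool_rot: [0.619, -0.619, 0.341, -0.341]
contact_force: [1.3, 1.0, -0.0]
gripper_width: 0.528
22.8333 [0.5243 0.0057 0.0464] zang 0.563
tool axes F [ 0.15 -0.07 -0.05] [0.28 0.33 0.21]
```

View pics/wl.png

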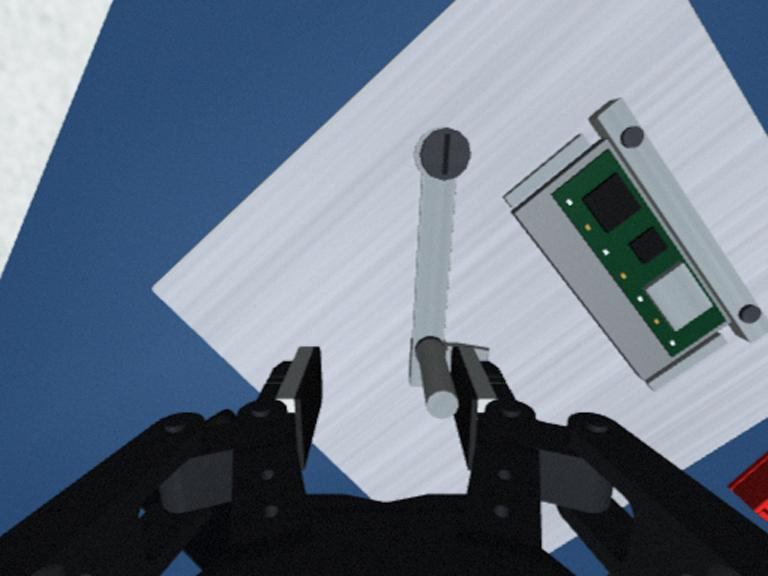

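The clip is at about 0.73 rad and the carrier is still flush along the fence. I'll push it a little further, centre on the pin, and lift straight up.

```bash
python3 -m jog '[[[0,0,-2.8],0.04],[[-0.2,0,-5.6],0.08],[[-0.5,0,-8.4],0.115],[[-0.5,0,-8.4],0.115]]'; python3 -m jog '[[[0,0,3],0],[[0,0,8],0],[[0,0,13],0],[[0,0,16],0],[[0,0,17],0],[[0,0,17],0],[[0,-10,17],0],[[0,-25,17],0],[[0,-45,17],0],[[0,-70,17],0],[[0,-95,17],0],[[0,-120,17],0],[[0,-145,17],0],[[0,-165,17],0],[[0,-180,17],0],[[0,-180,17],0]]'; python3 f.py
python3 - <<'E'
from h import *
c=cam("top");crop(c,"t9.png",100,60,400,260,2.6);c=cam("side");crop(c,"s9.png",190,140,400,270,3.8)
E
```

```text
t: 23.42
eef_pos: [0.5168, 0.0015, 0.0463]
tool_rot: [-0.599, 0.599, -0.376, 0.376]
contact_force: [0.1, 0.2, -0.6]
gripper_width: 0.529
t: 24.75
eef_pos: [0.534, 0.0088, 0.2302]
tool_rot: [0.601, -0.597, 0.374, -0.377]
contact_force: [0.2, 0.2, 0.8]
gripper_width: 0.524
24.75 [0.534  0.0088 0.2302] zang 0.45
tool axes F [ 0.26  0.28 -0.86] [0.43 0.36 0.39]
```

View pics/wl.png

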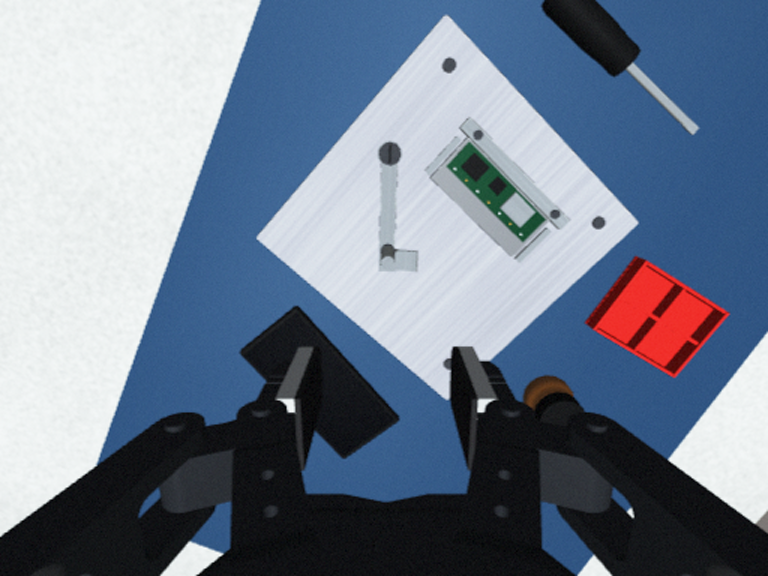

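View pics/s9.png

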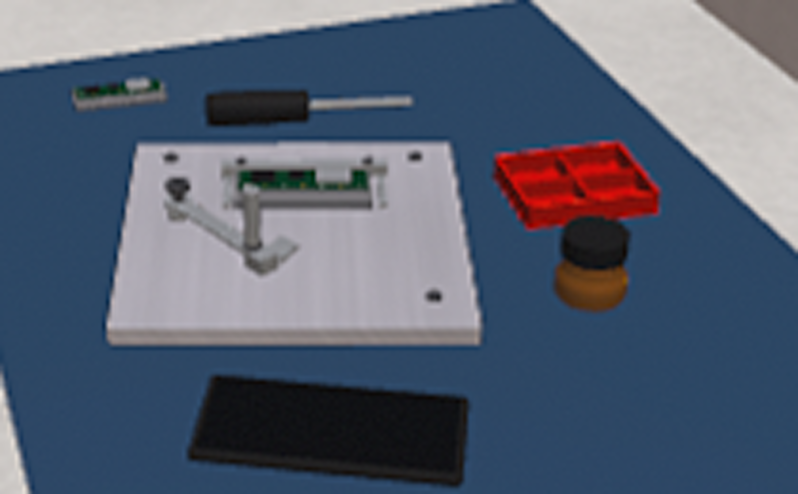

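View pics/t9.png

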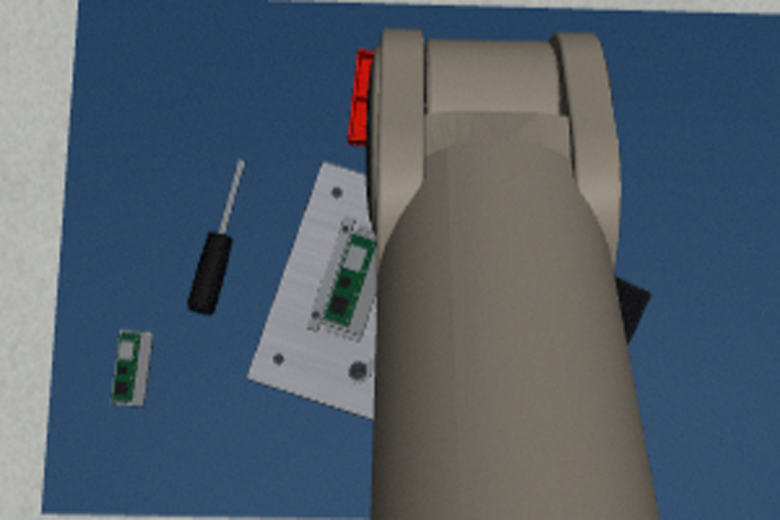

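The arm is clear, the clip is swung out, the carrier is flush at the fence, and the other items are where they were. One numeric check before handing in.

Run:
```python
from h import *
c=cam("wrist");r=lambda x,y,z:ray(c,x/1.5,y/1.5,z)[:2]
def ang(a,b,z): d=r(*b,z)-r(*a,z);return np.arctan2(d[1],d[0])
f=ang((461,125),(558,224),.029);b=ang((388,170),(387,240),.032);e=ang((428,178),(516,257),.026)
print("swing",f-b,"carrier vs fence",e-f)
n=np.array([-np.sin(f),np.cos(f)])
print("carrier outer edge to fence face mm",n@(r(510,157,.029)-r(472,218,.026))*1e3,"(home 40)")
```

```text
swing 0.8409236119840675 carrier vs fence 0.03704466633440856
carrier outer edge to fence face mm 50.066732353176505 (home 40)
```

My hand-read pixels were too crude for that check, so I'll look at a close crop.

Run:
```python
from h import *
c=cam("wrist");crop(c,"wz.png",275,70,385,180,5.4)
```

```text
(no output)
```

View pics/wz.png

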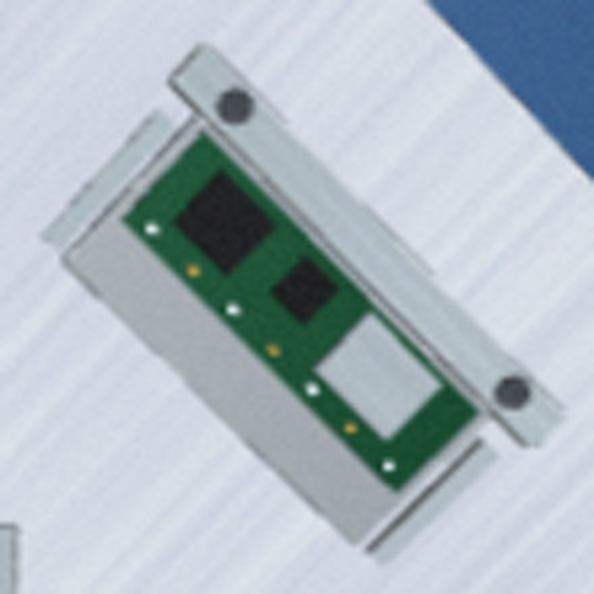

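Run:
```python
from h import *
c=cam("wrist");r=lambda x,y,z:ray(c,x/5.4+275-.4,y/5.4+70-.4,z)[:2]
a,b=r(172,82,.029),r(525,445,.029);A,B=r(63,258,.026),r(358,545,.026)
d=(b-a)/np.hypot(*(b-a));n=np.array([-d[1],d[0]])
print("fence len",np.hypot(*(b-a)),"carrier len",np.hypot(*(B-A)),"dist",n@(a-A),n@(a-B),"rel angle",np.arctan2((B-A)[1],(B-A)[0])-np.arctan2(d[1],d[0]))
print(get_obs()["contact_force"].round(2)); hand_in()
```

```text
fence len 0.10755112352350746 carrier len 0.09030938005819103 dist 0.03929274285428543 0.03896714798079954 rel angle 0.003605335111902419
[ 0.15  0.3  -0.11]
the job is handed in; nothing more can be done
```

The job is done and handed in at about 25 s of the 61 s allowed; no verdict is reported, so the results below are my own readings.

**Pressing:** I stood the open fingers either side of the pin and swung the clip onto the carrier's edge. I pressed until it stopped hard against the fence, then held about 7.4 N (averaged; the highest single reading was about 8 N) for over half a second.

**Holding:** I backed the finger off, and the clip held the board untouched for at least 2.3 s.

**Swinging clear:** I pushed the clip back out with the other finger and lifted away.

**Last checks:**
- **Clip:** it stands about 0.84 rad (48°) clear.
- **Carrier:** its outer edge measures 39.0–39.3 mm from the fence face, against 40 mm when home, so it is flush within measuring error. It is parallel to the fence within 0.004 rad.
- **Touching:** the force on the tool reads about zero, with the arm well above everything.
- **Other things:** the screwdriver, jar, phone and tray look unmoved in the pictures, but I did not measure them.

**Disagreements:**
- A first check from roughly read pixels gave 50 mm to the fence and 0.037 rad of tilt. The close-up measurement above replaced it.
- The wrist camera's positions were offset about 6 mm from the other two views, so I used it mainly for relative positions.

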